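# Load two lead bars into the spring magazine

## Robot

A 6-joint arm with a two-finger parallel gripper is mounted at the origin on the work surface. World frame = base frame: x ahead of the robot, y to its left, z up, the work surface at z = 0. Lengths are in mm, angles in degrees, forces in N, time in s.
With the tool pointing down it reaches from about 300 to 850 mm from the base axis. Payload 4.2 kg.
Tool frame: the origin (TCP) lies at the centre of the arm's flange, where the gripper is bolted on; the fingertips stand 191 mm ahead of it and the grasp point (between the pads) lies 172 mm ahead of it; y points along the fingers, x is the direction in which the jaws open and shut, and the axes are right-handed (so a half turn about y gives the same grasp; the last joint's range is limited). The gripper opens to 91 mm and grips with 3 to 60 N. Pads are 32 mm wide; open, the fingers measure 118 mm over their backs; the gripper's body (76 mm by 178 mm) begins 60 mm behind the grasp point.
Start: joints at [-69.041, 18.312, 89.639, -0, 72.044, -1.146], TCP at [216.371, -532.735, 404.776] pointing down, gripper open.
Joint ranges: [-177.97, 177.97], [-48.28, 115.42], [12.27, 149.76], [-77.06, 257.06], [2.81, 150.46], [-146.56, 146.56]. Speed limits (degrees/s): [147.25, 147.25, 180, 180, 180, 180].

## Interface

Orientations are given as [roll, pitch, yaw] about the fixed x, y, z axes, in that order (R = Rz(yaw) Ry(pitch) Rx(roll)).
In Python, from workcell import env gives the robot as it stands.
- The arm moves only by the tool carry_out, never from a script. Its argument "increments" is a list of rows, each a list of 3 entries, a list of its own where there are three numbers: the turn, a rotation vector about the tool's x, y, z in rad, then the shift along the tool's x, y, z in mm, then the closure, from 0 (fully open) to 1 (shut). In form: [[[wx, wy, wz], [dx, dy, dz], claw], ...]. A call has 1 to 10 rows; each row is the pose to reach, as a shift and turn from the pose commanded when the call began, along the tool's axes at that moment; what a row does not reach only later rows make up. A row lasts 1/12 s, in which the tool goes at most 41.7 mm and 7.16 degrees, less where a joint would pass 70% of its speed; a pose out of reach is approached as far as the arm can. A call with a gripper value outside its range is refused whole. The fingers move at their own pace and stop on an object; "force" is the grip in N (left out, the last holds). Time passes only in rows, so rows that repeat a pose let the fingers close. It gives the time, the measured TCP pose, the force and the opening at its end, in the units of the state.
- env.state(): the state, without advancing time (a new reading comes with each control period).
- env.grab_frame(name): name is "scene" or "top" or "wrist"; returns a dict with "frame" (400x640x3 uint8, blue, green, red), "z_map" (400x640 float32, mm along the optical axis (not along the pixel's ray), 0 where there is no reading), "camera_matrix" (3x3 intrinsics, pixels), "k1" (the pictures are not rectified: a ray, as slopes to the right and down, at radius r is drawn at 1 + k1 r^2 times it, then the intrinsics apply), "rvec" (rotation vector, rad) and "tvec" (3), from world to camera coordinates, as OpenCV has them; the wrist camera has in their place "hand_eye" (4x4, takes a point from camera to tool coordinates, whose origin is the TCP and whose axes are the tool frame's). Camera axes: x right, y down, z forward; pixel columns grow to the right and rows downward; lengths in mm; the calibration is good to about 2 mm. A picture is of the moment at which its call begins: read the wrist's pose just before it.
- env.job_done(): hands the job in, once; it reports no verdict.
The state is a dict: "time_s": time; "qpos": joint angles; "qvel": joint speeds; "effort": joint torques, N m; "ee_pos": TCP position; "ee_rot": TCP orientation; "force": force on the tool from outside, world axes, zero at the start; "torque": the same for the moment, N m; "gripper_width": finger opening in mm.
Only numpy, scipy, OpenCV 4.12 (cv2) and the standard library are available. Lean on these libraries where they do the work, as an engineer would, in place of code of your own. Each camera call takes 0.05 s, during which the arm holds its last target. There are 200 camera calls.

## Task

Load both lead bars into the spring magazine, one after the other: lay each flat between the two end towers and press it straight down past the two sprung lips until both snap back out over it, then let go. Press by feel, and stop once the lips have snapped over: the stack bottoms out just below them and lead is soft, so do not ram it. Leave the mug, the tongs and the pear-shaped sinkers where they are.

Things in the scene. Friction and masses are not known exactly. Their poses are not given: they have to be found in the camera images.
- magazine: fixed, greased steel spring magazine: base plate 75 x 150 x 4 mm and two upright end towers 83 mm high, each wrapping one end of a bar on three sides. Origin: centre of its underside; z up; y along the bar space (a bar lies with its length along y), x across. Between the towers the middle 62 mm of its length is open to both sides and above, for fingers. Outer size with lip boxes: 75 x 150 mm.
- magazine_mouth (a point): centre of the bar space at the top of the towers, 83 mm above the table. The bar space is 93 mm long (y) and 27 mm wide (x), 1.5 mm clearance each side of a bar, between straight guides up to 75 mm above the table; from there to 83 mm the guides flare outward by 4 mm. A bar laid in from above comes to rest on the two sloped lips.
- magazine_base (a point): centre of the base plate's top, 4 mm above the table. Lips, spring platform and stops are set together at an unmeasured height that differs each time: the lips' flat underside is 44 to 63 mm above the table, to be felt. The platform (20 mm wide, 1 mm below the empty lips) pushes up with 4 N empty, 6 N with one bar, 8 N with two. Stiffly sprung end stops (8 N per mm) start 25.5 mm below the lips' underside.
- lip_a (a joint): how far the sprung lip at the magazine's +y end is pushed back (m): 0 = fully out, about 0.005 while a bar passes. Its nose at 0 is 40 mm from the magazine's centre (a bar's end: 45 mm). It slopes at 60 degrees above, is flat below, and is 13 mm high in all; a bar laid on both lips rests with its underside about 5 to 11 mm above their flat underside.
- lip_b (a joint): the same for the equal lip at the -y end. Each lip's spring gives 4 to 6 N. Wedging the lips apart takes 4 to 12 N of push, then 0 to 6 N while their noses rub down the bar's ends; they snap out as its top passes their underside. From there the first bar has 13.5 mm to the end stops, the second (on the first) only 1.5 mm; on them the force climbs steeply. Over 36 N between the bars, or on the housing, spoils the lead.
- bar1_mid (a point): One of two identical lead net-weight bars, 24 mm wide, 90 mm long, 12 mm thick, about 0.28 kg, lying flat on the table at the start. The point is the bar's centre (6 mm above its underside); y runs along the 90 mm length, x across the 24 mm width, z through the thickness. Dark spot near each end.
- bar2_mid (a point): The other of two identical lead net-weight bars, 24 mm wide, 90 mm long, 12 mm thick, about 0.28 kg, lying flat on the table at the start. The point is the bar's centre (6 mm above its underside); y runs along the 90 mm length, x across the 24 mm width, z through the thickness. Dark spot near each end.
- mug_rim (a point): bystander: white enamel mug, 80 mm wide, 80 mm high, standing; the point is the centre of its mouth. Leave it alone.
- sinker1_mid (a point): bystander: pear-shaped lead sinker, 42 mm wide, 54 mm high, standing; the point is on its axis 27 mm up. Leave it alone.
- sinker2_mid (a point): bystander: a second, equal pear-shaped sinker; the point is on its axis 27 mm up. Leave it alone.
- tongs: bystander: rusty iron tongs, 220 mm long, 60 mm wide, lying flat, 13 mm high; origin on the table beneath the middle. Leave them alone.
- bar1: the same bar as point bar1_mid; origin at the centre of its underside, same axes.
- bar2: the same bar as point bar2_mid; origin at the centre of its underside, same axes.
Things that resemble listed ones, but are neither listed nor needed, are in the scene too. What is shaped like the bar2 but green, turquoise or white is not meant.

How it is judged (in metres and radians):
On the way:
1. one bar lies level in the magazine below both lips, which have sprung fully out over it, while the other bar is still away from the magazine (((z of bar1_mid in the frame of magazine below 0.0575 m and horizontal distance between bar1_mid and magazine below 0.006 m and angle between the z axis of bar1_mid and the z axis of magazine, either way round below 0.1 rad and angle between the y axis of bar1_mid and the y axis of magazine, either way round below 0.12 rad and value of joint each of lip_a, lip_b below 0.0015 m and horizontal distance between bar2_mid and magazine above 0.08 m) or (z of bar2_mid in the frame of magazine below 0.0575 m and horizontal distance between bar2_mid and magazine below 0.006 m and angle between the z axis of bar2_mid and the z axis of magazine, either way round below 0.1 rad and angle between the y axis of bar2_mid and the y axis of magazine, either way round below 0.12 rad and value of joint each of lip_a, lip_b below 0.0015 m and horizontal distance between bar1_mid and magazine above 0.08 m))), for 0.2 s.
At the end, for the whole second after the job is handed in: Both bars lie in the magazine, one on the other, below the lips: centres less than 57.5 mm above the magazine's underside and within 6 mm of its centre line, level within 0.1 rad and lengthwise along it within 0.12 rad, both lips sprung out (pushed back less than 1.5 mm), bars at rest (z of each of bar1_mid, bar2_mid in the frame of magazine below 0.0575 m and horizontal distance between each of bar1_mid, bar2_mid and magazine below 0.006 m and angle between the z axis of each of bar1_mid, bar2_mid and the z axis of magazine, either way round below 0.1 rad and angle between the y axis of each of bar1_mid, bar2_mid and the y axis of magazine, either way round below 0.12 rad and value of joint each of lip_a, lip_b below 0.0015 m and linear speed of each of bar1, bar2 below 0.01 m/s); the robot touches nothing.
It fails at once if the two bars are pressed together with more than 36 N (contact force between bar1 and bar2 above 36 N).
It fails at once if a bar is forced against the magazine's housing with more than 36 N (contact force between any of bar1, bar2 and magazine above 36 N).
It fails at once if the mug, the tongs or a pear-shaped sinker is shifted by more than 20 mm (distance of any of mug_rim, sinker1_mid, sinker2_mid, tongs from where it was at the start of the episode above 0.02 m).
It also fails if it takes over 72 s, if anything falls off the work surface, if the arm or the gripper's body presses on something with over 40 N, if the wrist force passes 120 N, or if a joint passes its speed limit or range.

## Working session

There is one attempt and no reset: what is moved stays moved. The work goes in short steps, Python scripts to look and compute and a tool call to move; the robot and the scene stay as the last step left them, time stands still between calls to the robot, and variables do not carry over. Pictures are saved under pics/ and viewed, about 8 in all and at most 12, crops included, and the job is handed in when it is done.

Besides the shell and the picture viewer there is one more tool, called after "Request:" as name(argument=value, ...) on one line, values as JSON. carry_out: Moves the arm, as the interface text tells. Its arguments: {"type":"object","properties":{"increments":{"type":"array","items":{"type":"array"}},"force":{"type":"number"}},"required":["increments"]}

```bash
ls; mkdir -p pics
cat > h.py <<'E'
import numpy as np, cv2, pickle
from scipy.spatial.transform import Rotation as R
from workcell import env
def shot(name, tag):
    s=env.state(); f=env.grab_frame(name); f['s']=s
    pickle.dump(f,open(f'pics/{tag}.pkl','wb')); cv2.imwrite(f'pics/{tag}.png',f['frame']); return f
def load(tag): return pickle.load(open(f'pics/{tag}.pkl','rb'))
def pose(f):
    "camera to world R,t"
    if 'rvec' in f:
        r=cv2.Rodrigues(np.array(f['rvec'],float))[0]; return r.T, -r.T@np.array(f['tvec'],float).ravel()
    s=f['s']; T=np.array(f['hand_eye']); rt=R.from_euler('xyz',s['ee_rot'],degrees=True).as_matrix()
    return rt@T[:3,:3], rt@T[:3,3]+np.array(s['ee_pos'])
def rays(f,uv):
    K=np.array(f['camera_matrix']); uv=np.atleast_2d(np.array(uv,float))
    d=np.c_[(uv[:,0]-K[0,2])/K[0,0],(uv[:,1]-K[1,2])/K[1,1]]; p=d.copy()
    for _ in range(20): p=d/(1+f['k1']*(p**2).sum(1,keepdims=True))
    return np.c_[p,np.ones(len(p))]
def at_z(f,uv,z):
    r,t=pose(f); d=rays(f,uv)@r.T; return t+d*((z-t[2])/d[:,2])[:,None]
def by_depth(f,uv):
    r,t=pose(f); uv=np.atleast_2d(uv).astype(int); return t+(rays(f,uv)*f['z_map'][uv[:,1],uv[:,0]][:,None])@r.T
def cloud(f):
    v,u=np.mgrid[0:400,0:640]; return by_depth(f,np.c_[u.ravel(),v.ravel()]).reshape(400,640,3)
E
python3 - <<'E'
from h import *
for n in('top','scene'):
    f=shot(n,n+'0'); print(n,pose(f)[1],f['k1'],f['camera_matrix'][0][0])
print(env.state())
cv2.imwrite('pics/both.png',np.vstack([load('top0')['frame'],load('scene0')['frame']])[:, :] if 0 else load('top0')['frame'])
E
```

```text
pics
top [ 364.70054084  -66.38157243 1064.62266565] 0.01831256362327076 476.9574997696601
scene [ 872.14761172 -655.19259435  590.09098649] -0.07471144974871914 425.7657794053013
{'time_s': 0.1, 'qpos': array([-6.90413102e+01,  1.83481022e+01,  8.96966376e+01, -3.11857159e-03,
        7.20414078e+01, -1.14487464e+00]), 'qvel': array([ 0.04241073, -0.05734499, -0.19585014, -0.01950109,  0.10446585,
       -0.03632165]), 'effort': array([ 8.09472313e-04, -4.13329911e+01, -2.32510972e+01,  7.29493797e-02,
        4.21546481e-02, -5.91048047e-05]), 'ee_pos': array([ 216.32022033, -532.62080934,  404.02169491]), 'ee_rot': array([-9.00012433e+01,  8.61897554e-02, -6.78954727e+01]), 'force': array([ 1.11733857,  0.71873354, -0.63325278]), 'torque': array([ 0.0547718 , -0.01000905, -0.05879647]), 'gripper_width': 91.01351557733673}
```

View pics/top0.png

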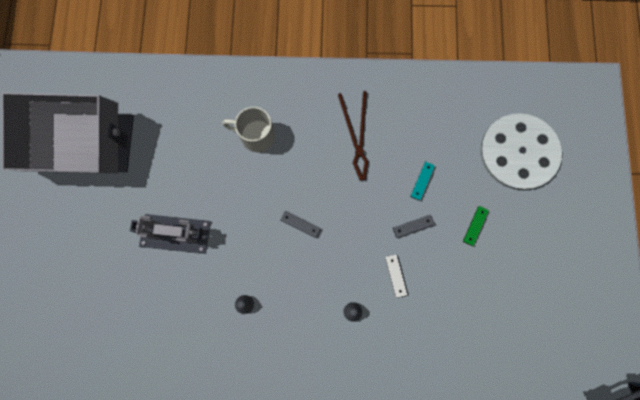

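View pics/scene0.png

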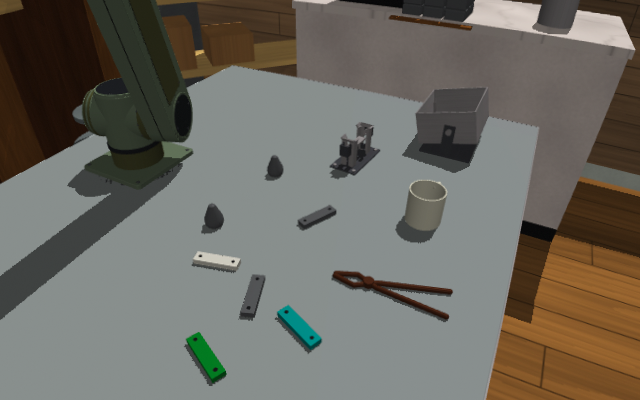

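Run:
```python
from h import *
f=load('top0')['frame']
a=cv2.resize(f[195:265,120:230],None,fx=5,fy=5,interpolation=3)
b=cv2.resize(f[195:265,270:450],None,fx=4,fy=4,interpolation=3)
c=np.zeros((640,720,3),np.uint8); c[:350,:550]=a; c[355:635,:720]=b
cv2.imwrite('pics/crop1.png',c[:600])
t=load('top0'); C=cloud(t); z=C[...,2]
for tag,uv in [('m',(172,231)),('b1',(301,224)),('b2',(414,226))]:
    u,v=uv; print(tag, by_depth(t,[uv]), at_z(t,[uv],12))
# bars by depth/colour: dark gray
for tag,(u,v) in dict(A=(301,224),B=(414,226)).items():
    w=(slice(v-20,v+20),slice(u-28,u+28)); g=f[w].max(2); m=(g<100).astype(np.uint8)
    n,l,st,ce=cv2.connectedComponentsWithStats(m); k=1+st[1:,4].argmax()
    ys,xs=np.nonzero(l==k); uvs=np.c_[xs+u-28,ys+v-20]; P=at_z(t,uvs,12)[:,:2]
    r=cv2.minAreaRect(P.astype(np.float32)); print(tag,len(P),r, np.median(z[w][l==k]))
```

```text
m [[509.08000829 271.79897794  50.23016498]] [[514.52134471 284.54423998  12.        ]]
b1 [[537.58412501  -2.18166047  12.55398858]] [[537.67516045  -2.14785468  12.        ]]
b2 [[ 539.76059136 -254.3219187    11.78088196]] [[ 539.72415776 -254.28280445   12.        ]]
A 415 ((536.4785766601562, -2.458972930908203), (92.82516479492188, 22.180465698242188), 64.81927490234375) 11.214270309487574
B 448 ((538.9111938476562, -253.95591735839844), (25.394683837890625, 93.01113891601562), 19.930028915405273) 11.532520395151892
```

View pics/crop1.png

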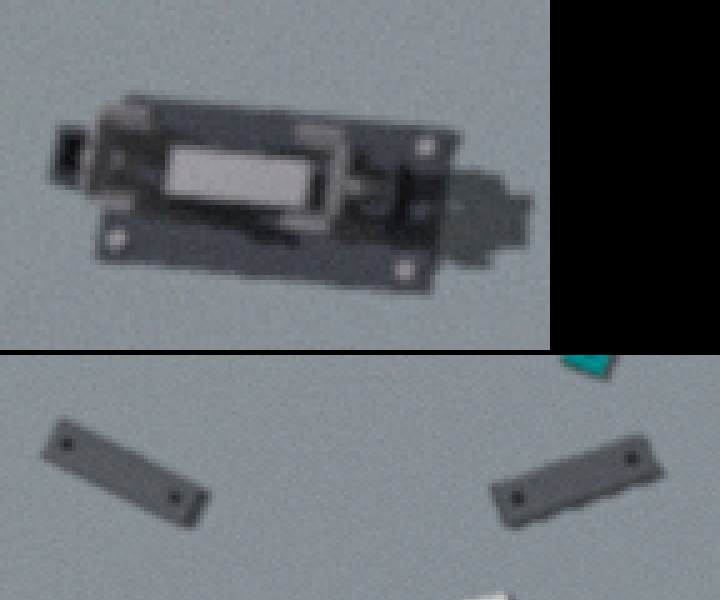

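```bash
cat >> h.py <<'E'
def plan(x,y,z,yaw):
    "increment to bring grasp point (172 ahead) to x,y,z with jaw yaw (deg), from the measured pose"
    s=env.state(); r0=R.from_euler('xyz',s['ee_rot'],degrees=True)
    r1=R.from_euler('xyz',[-90,0,yaw],degrees=True)
    p1=np.array([x,y,z+172.])
    print('turn',np.round((r0.inv()*r1).as_rotvec(),4),'shift',np.round(r0.inv().apply(p1-s['ee_pos']),1),'t',round(s['time_s'],2))
E
python3 - <<'E'
from h import *
t=load('top0')
c=np.array([[125,97],[460,132],[430,292],[97,260]])/5+[120,195]-0.4
P=at_z(t,c,4)[:,:2]; print(P.round(1),P.mean(0))
for a,b in((0,1),(3,2)): d=P[a]-P[b]; print(np.linalg.norm(d),np.degrees(np.arctan2(d[1],d[0])))
for a,b in((0,3),(1,2)): d=P[a]-P[b]; print(np.linalg.norm(d),np.degrees(np.arctan2(d[1],d[0])))
m=P.mean(0)
plan(m[0]-60,m[1],280,-6)
print(t['s']['ee_pos'],load('top0')['s']['qpos'])
f=env.grab_frame('wrist'); print(f['hand_eye'],f['camera_matrix'],f['k1'])
E
```

```text
[[552.8 352.6]
 [540.7 200.2]
 [468.3 208. ]
 [478.8 357.3]] [510.12825712 279.5136509 ]
152.89363651361427 85.4367875060683
149.62746666112145 85.96718392808192
74.18415634435672 -3.624583661229221
72.81816465700459 -6.1822108982219595
turn [-8.0000e-04 -1.0803e+00 -1.4000e-03] shift [-664.5  -47.   522.2] t 0.1
[ 216.31027193 -532.57966497  403.94227715] [-6.90413937e+01  1.83494958e+01  8.97062896e+01 -5.14061670e-04
  7.20406980e+01 -1.14713895e+00]
[[ 9.99999972e-01 -7.42321359e-05 -2.24954951e-04  1.14915434e-01]
 [ 1.99660080e-04 -2.46919537e-01  9.69035965e-01  2.02982552e+01]
 [-1.27479382e-04 -9.69035983e-01 -2.46919515e-01  6.94201148e+01]
 [ 0.00000000e+00  0.00000000e+00  0.00000000e+00  1.00000000e+00]] [[284.41328675   0.         321.69464821]
 [  0.         284.41328675 198.6951583 ]
 [  0.           0.           1.        ]] -0.017854041447818166
```

Request:
carry_out(increments=[[[0,-1.11,0],[-642,105,578],0],[[0,-1.11,0],[-642,105,578],0],[[0,-1.11,0],[-642,105,578],0],[[0,-1.11,0],[-642,105,578],0],[[0,-1.11,0],[-642,105,578],0],[[0,-1.11,0],[-642,105,578],0],[[0,-1.11,0],[-642,105,578],0],[[0,-1.11,0],[-642,105,578],0],[[0,-1.11,0],[-642,105,578],0],[[0,-1.11,0],[-642,105,578],0]])

```text
time_s: 0.98
ee_pos: [357.0, -141.9, 354.3]
ee_rot: [-90.0, -0.0, -4.1]
force: [0.7, -0.4, -0.3]
gripper_width: 90.9
```

```bash
python3 -c "
from h import *
plan(510,279.5,128,-4.3)"
```

```text
turn [0.0003 0.0032 0.0005] shift [122.3  54.3 431.3] t 0.98
```

Request:
carry_out(increments=[[[0,0,0],[122,54,431],0],[[0,0,0],[122,54,431],0],[[0,0,0],[122,54,431],0],[[0,0,0],[122,54,431],0],[[0,0,0],[122,54,431],0],[[0,0,0],[122,54,431],0],[[0,0,0],[122,54,431],0],[[0,0,0],[122,54,431],0],[[0,0,0],[122,54,431],0],[[0,0,0],[122,54,431],0]])

```text
time_s: 1.82
ee_pos: [499.4, 246.9, 304.0]
ee_rot: [-90.0, 0.0, -4.3]
force: [1.0, -0.9, 0.5]
gripper_width: 91.3
```

Request:
carry_out(increments=[[[0,0,0],[0,0,31],0],[[0,0,0],[0,0,31],0],[[0,0,0],[0,0,31],0],[[0,0,0],[0,0,31],0]])

```text
time_s: 2.15
ee_pos: [501.2, 275.1, 304.1]
ee_rot: [-90.1, 0.1, -4.3]
force: [-0.5, -0.4, 0.4]
gripper_width: 91.2
```

Run:
```python
from h import *
f=shot('wrist','w1'); print(f['s']['ee_pos'],f['s']['ee_rot'])
cv2.imwrite('pics/w1c.png',cv2.resize(f['frame'][60:340,140:520],None,fx=2,fy=2,interpolation=3))
```

```text
[501.20723693 275.12944057 304.12881671] [-9.00794945e+01  6.69538523e-02 -4.27347874e+00]
```

View pics/w1c.png

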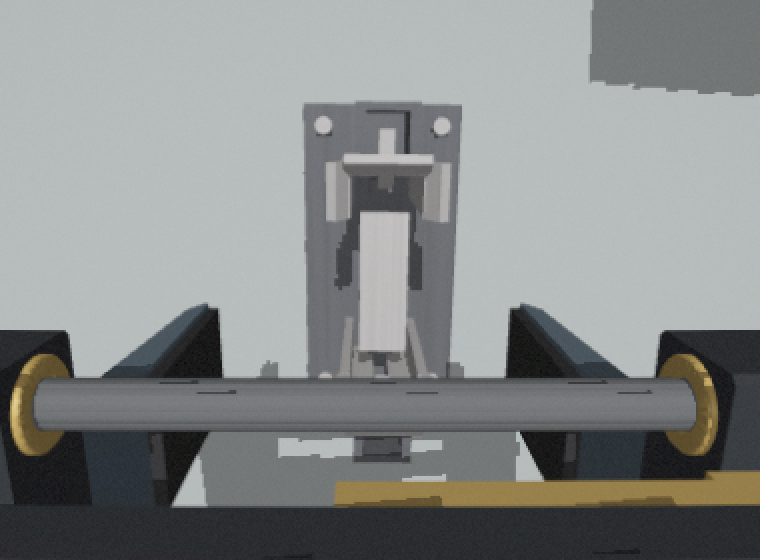

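Run:
```python
from h import *
f=load('w1'); C=cloud(f); z=C[...,2]
yaw=np.radians(-4.3); ax=np.array([np.cos(yaw),np.sin(yaw)]); ay=np.array([-ax[1],ax[0]])
c0=np.array([510.,279.5]); D=C[...,:2]-c0; X=D@ax; Y=D@ay
ok=(f['z_map']>0)&(abs(X)<70)&(abs(Y)<100)&(np.arange(400)[:,None]<248)
# plate edges from colour at z=4
g=f['frame'].astype(int).max(2)
P=at_z(f,np.c_[np.mgrid[0:400,0:640][1].ravel(),np.mgrid[0:400,0:640][0].ravel()],4)[:,:2].reshape(400,640,2)-c0
PX=P@ax; PY=P@ay
for v in range(122,250,12):
    row=g[v]; dk=np.where(row[250:410]<150)[0]+250; print(v,dk.min(),dk.max(),PX[v,dk.min()].round(1),PX[v,dk.max()].round(1),PY[v,330].round(1))
for u in (300,310,360,367): 
    col=g[80:140,u]; v=80+np.where(col<150)[0].min(); print('far',u,v,PY[v,u].round(1))
for a,b in((70,95),(30,70),(2,7)):
    m=ok&(z>a)&(z<b); print(a,b,m.sum(),np.percentile(X[m],[1,50,99]).round(1),np.percentile(Y[m],[1,50,99]).round(1),np.median(z[m]))
m=ok&(z>78)&(z<90)
for v in range(125,180,4):
    k=np.where(m[v])[0]
    if len(k): print(v,k.min(),k.max(),X[v,k].round(0).astype(int)[[0,-1]],Y[v,k].mean().round(1),k[np.where(np.diff(k)>3)[0]],k[np.where(np.diff(k)>3)[0]+1],X[v,k[np.where(np.diff(k)>3)[0]]].round(1),X[v,k[np.where(np.diff(k)>3)[0]+1]].round(1))
print('platform',np.median(z[180:230,325:340]))
```

```text
122 292 369 -36.9 36.3 67.8
134 292 369 -37.2 36.8 56.7
146 292 368 -37.5 36.2 45.3
158 292 368 -37.8 36.7 33.7
170 293 367 -37.1 36.2 21.9
182 292 367 -38.4 36.7 9.8
194 293 366 -37.7 36.1 -2.5
206 293 366 -38.0 36.6 -15.1
218 293 409 -38.3 81.7 -28.0
230 250 409 -83.7 82.7 -41.2
242 250 409 -84.5 83.7 -54.7
far 300 112 77.0
far 310 112 77.0
far 360 112 77.0
far 367 113 76.1
70 95 1622 [-21.7   0.3  21. ] [-28.4  51.8  75.2] 79.73521685957289
30 70 2292 [-17.4   0.1  15.3] [-44.    4.7  72.1] 52.78993078518427
2 7 5918 [-37.8 -11.3  36.4] [-58.6  11.6  77. ] 3.73015906269535
137 312 356 [-15  15] 56.7 [] [] [] []
141 303 364 [-22  21] 54.1 [] [] [] []
145 303 364 [-22  21] 51.1 [] [] [] []
149 303 364 [-22  21] 48.5 [311] [355] [-16.1] [15.1]
153 303 364 [-22  21] 45.7 [312] [356] [-15.5] [15.8]
157 303 364 [-22  22] 42.8 [312] [354] [-15.5] [14.7]
161 303 364 [-22  21] 40.0 [312] [354] [-15.5] [14.8]
165 303 363 [-22  21] 37.2 [312] [355] [-15.6] [15.6]
169 303 363 [-22  21] 34.3 [312] [353] [-15.5] [14.2]
platform 52.76377402907784
```

```bash
python3 -c "
from h import *
print(env.state()['ee_pos']);plan(536.5,-2.5,88,-25.2)"
```

```text
[501.25206043 274.60827393 304.3720689 ]
turn [ 0.0012  0.3643 -0.0006] shift [  56.1   44.6 -273.6] t 2.2
```

Request:
carry_out(increments=[[[0,0.365,0],[56,45,-274],0],[[0,0.365,0],[56,45,-274],0],[[0,0.365,0],[56,45,-274],0],[[0,0.365,0],[56,45,-274],0],[[0,0.365,0],[56,45,-274],0],[[0,0.365,0],[56,45,-274],0],[[0,0.365,0],[56,45,-274],0],[[0,0.365,0],[56,45,-274],0],[[0,0.365,0],[56,45,-274],0],[[0,0.365,0],[56,45,-274],0]])

```text
time_s: 3.03
ee_pos: [536.4, -2.5, 260.0]
ee_rot: [-90.0, 0.0, -25.3]
force: [-0.4, -0.3, -0.5]
gripper_width: 91.0
```

```bash
cat >> h.py <<'E'
def bar(tag,c0):
    f=shot('wrist',tag); g=f['frame'].astype(int)
    vv,uu=np.mgrid[0:400,0:640]; P=at_z(f,np.c_[uu.ravel(),vv.ravel()],12)[:,:2].reshape(400,640,2)
    m=((g.max(2)<140)&(np.hypot(*(P-np.array(c0)).transpose(2,0,1))<60)).astype(np.uint8)
    n,l,st,ce=cv2.connectedComponentsWithStats(m)
    for k in range(1,n):
        if st[k,4]>300: print(st[k],cv2.minAreaRect(P[l==k].astype(np.float32)),np.median(cloud(f)[...,2][l==k]))
    print(f['s']['ee_pos'],f['s']['ee_rot'][2])
E
python3 - <<'E'
from h import *
bar('w2',(536.5,-2.5))
E
```

```text
[ 265  152  115  124 5351] ((522.3438720703125, -7.762550354003906), (109.39239501953125, 89.37540435791016), 89.95783996582031) 12.356548588739571
[536.36552796  -2.50740984 259.95883279] -25.326945045398197
```

View pics/w2.png

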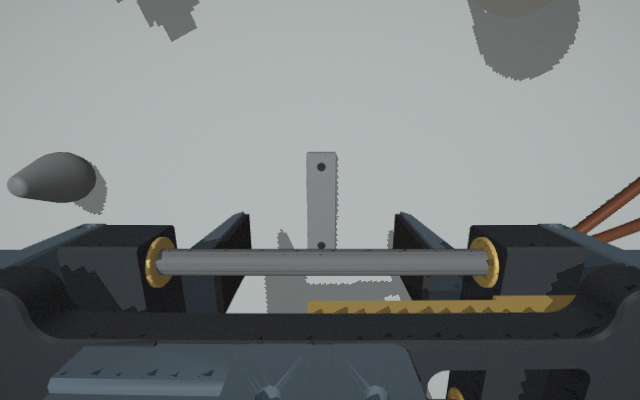

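Run:
```python
from h import *
f=load('w2'); P=at_z(f,[[321,167],[321,245],[322,152]],12); print(P.round(1), P[:2].mean(0), np.linalg.norm(P[0]-P[1]))
d=P[0]-P[1]; print(np.degrees(np.arctan2(d[1],d[0]))-90)
u=d[:2]/np.hypot(*d[:2]); print('from end',P[2,:2]-45*u)
g=f['frame'].astype(int).max(2)
for v in (160,180,200,220,240):
    k=np.where(g[v,295:350]<160)[0]+295; e=at_z(f,[[k.min()-.5,v],[k.max()+.5,v]],12); print(v,k.min(),k.max(),np.linalg.norm(e[0]-e[1]).round(1),e[:,:2].mean(0).round(1))
```

```text
[[552.1  31.7  12. ]
 [523.2 -29.2  12. ]
 [557.9  42.2  12. ]] [537.66333167   1.23003785  12.        ] 67.46005527130009
-25.36879372283066
from end [538.66958207   1.50109103]
160 306 337 25.6 [554.9  36.6]
180 306 336 25.2 [547.6  22.1]
200 307 337 25.6 [541.1   6.6]
220 307 335 24.4 [532.9  -8.8]
240 307 337 26.6 [526.  -25.4]
```

Request:
carry_out(increments=[[[0,0,0],[0,30,4],0],[[0,0,0],[0,55,4],0],[[0,0,0],[0,66,4],0],[[0,0,0],[0,66,4],0],[[0,0,0],[0,66,4],0.6],[[0,0,0],[0,66,4],1],[[0,0,0],[0,66,4],1],[[0,0,0],[0,66,4],1],[[0,0,0],[0,66,4],1],[[0,0,0],[0,66,4],1]], force=58)

```text
time_s: 3.92
ee_pos: [538.6, 1.8, 193.9]
ee_rot: [-90.0, -0.0, -25.2]
force: [-0.5, -0.2, -0.4]
gripper_width: 54.1
```

Request:
carry_out(increments=[[[0,0,0],[0,0,0],1],[[0,0,0],[0,0,0],1],[[0,0,0],[0,0,0],1],[[0,0,0],[0,0,0],1]])

```text
time_s: 4.25
ee_pos: [538.6, 1.7, 193.6]
ee_rot: [-90.0, -0.0, -25.2]
force: [-0.5, 0.5, 0.1]
gripper_width: 27.3
```

Request:
carry_out(increments=[[[0,0,0],[0,0,0],1],[[0,0,0],[0,0,0],1],[[0,0,0],[0,0,0],1],[[0,0,0],[0,0,0],1],[[0,0,0],[0,-30,0],1],[[0,0,0],[0,-70,0],1],[[0,0,0],[0,-110,0],1],[[0,0,0],[0,-120,0],1],[[0,0,0],[0,-120,0],1]])

```text
time_s: 5.0
ee_pos: [539.5, 1.8, 316.7]
ee_rot: [-89.8, -0.4, -25.2]
force: [1.0, -0.3, -2.5]
gripper_width: 23.4
```

```bash
python3 -c "
from h import *
print(env.state()['gripper_width'],env.state()['force']);plan(509.8,280.8,139,-4.3)"
```

```text
23.410897028136286 [ 1.03578982 -0.32332566 -2.54086054]
turn [-0.0017 -0.3649  0.0075] shift [-145.7    5.4  239.8] t 5.0
```

Request:
carry_out(increments=[[[0,-0.365,0],[-146,4,240],1],[[0,-0.365,0],[-146,4,240],1],[[0,-0.365,0],[-146,4,240],1],[[0,-0.365,0],[-146,4,240],1],[[0,-0.365,0],[-146,4,240],1],[[0,-0.365,0],[-146,4,240],1],[[0,-0.365,0],[-146,4,240],1],[[0,-0.365,0],[-146,4,240],1],[[0,-0.365,0],[-146,4,240],1],[[0,-0.365,0],[-146,4,240],1]])

```text
time_s: 5.83
ee_pos: [508.2, 280.6, 307.3]
ee_rot: [-90.2, 0.2, -4.3]
force: [-0.8, -0.0, -3.0]
gripper_width: 23.5
```

Run:
```python
from h import *
f=shot('wrist','w3'); print(f['s']['ee_pos'],f['s']['ee_rot'],f['s']['gripper_width'])
cv2.imwrite('pics/w3c.png',cv2.resize(f['frame'][80:280,230:420],None,fx=3,fy=3,interpolation=3))
plan(509.8,280.8,139,-4.3)
```

```text
[508.16652709 280.62488745 307.25053931] [-90.17937479   0.21232803  -4.25897249] 23.504323375134213
turn [ 0.0025 -0.0005 -0.0029] shift [ 1.3 -3.2  0.8] t 5.88
```

View pics/w3c.png

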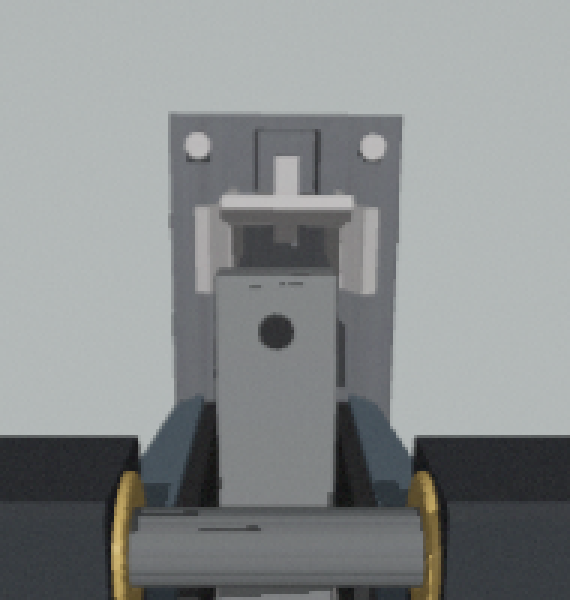

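Run:
```python
from h import *
f=load('w3'); q=lambda u,v:[u/3+230-.33,v/3+80-.33]
yaw=np.radians(-4.3); ax=np.array([np.cos(yaw),np.sin(yaw)]); ay=np.array([-ax[1],ax[0]]); c0=np.array([509.8,280.8])
def loc(u,v,z): d=at_z(f,[q(u,v)],z)[0,:2]-c0; return (d@ax).round(1),(d@ay).round(1)
zt=f['s']['ee_pos'][2]-193.6+12
print('bar',[loc(u,v,zt) for u,v in((217,275),(338,275),(217,490),(333,490),(276,331))])
print('plate',[loc(u,v,4) for u,v in((170,114),(403,116),(175,340),(393,340))])
print('tower top far outer',loc(285,194,83),'inner',loc(285,208,83),'sides',loc(195,290,83),loc(378,290,83),loc(195,207,83),loc(378,207,83),'slots',loc(216,290,83),loc(357,290,83))
C=cloud(f)
for u,v in((285,201),(275,400),(275,300),(205,250),(368,250)):
    a=np.round(q(u,v)).astype(int); p=C[a[1],a[0]]; d=p[:2]-c0; print((d@ax).round(1),(d@ay).round(1),p[2].round(1))
```

```text
bar [(np.float64(-13.3), np.float64(43.4)), (np.float64(9.7), np.float64(43.4)), (np.float64(-14.1), np.float64(-0.6)), (np.float64(9.5), np.float64(-0.6)), (np.float64(-2.1), np.float64(32.5))]
plate [(np.float64(-36.5), np.float64(76.1)), (np.float64(37.9), np.float64(75.5)), (np.float64(-37.0), np.float64(1.9)), (np.float64(37.2), np.float64(2.0))]
tower top far outer (np.float64(-0.2), np.float64(55.9)) inner (np.float64(-0.2), np.float64(52.6)) sides (np.float64(-21.9), np.float64(33.0)) (np.float64(22.4), np.float64(33.1)) (np.float64(-21.4), np.float64(52.9)) (np.float64(21.8), np.float64(52.9)) slots (np.float64(-16.8), np.float64(33.0)) (np.float64(17.3), np.float64(33.1))
0.1 54.0 82.6
-2.5 18.5 125.7
-2.5 38.3 125.0
-19.3 42.7 82.9
19.4 42.8 83.5
```

Request:
carry_out(increments=[[[0,0,0],[2.2,0,2.5],1],[[0,0,0],[2.2,8,2.5],1],[[0,0,0],[2.2,16,2.5],1],[[0,0,0],[2.2,24,2.5],1],[[0,0,0],[2.2,26,2.5],1],[[0,0,0],[2.2,26,2.5],1],[[0,0,0],[2.2,26,2.5],1]])

```text
time_s: 6.47
ee_pos: [511.2, 283.3, 283.3]
ee_rot: [-90.0, 0.0, -4.3]
force: [0.3, 0.8, -2.2]
gripper_width: 23.3
```

Request:
carry_out(increments=[[[0,0,0],[-0.6,3,0],1],[[0,0,0],[-0.6,7,0],1],[[0,0,0],[-0.6,11,0],1],[[0,0,0],[-0.6,15,0],1],[[0,0,0],[-0.6,15,0],1],[[0,0,0],[-0.6,15,0],1]])

```text
time_s: 6.97
ee_pos: [510.5, 283.5, 268.2]
ee_rot: [-90.0, 0.0, -4.3]
force: [-0.3, 0.8, -2.3]
gripper_width: 23.1
```

Request:
carry_out(increments=[[[0,0,0],[0,2,0],1],[[0,0,0],[0,4,0],1],[[0,0,0],[0,6,0],1],[[0,0,0],[0,7,0],1],[[0,0,0],[0,7,0],1]])

```text
time_s: 7.38
ee_pos: [510.5, 283.4, 261.2]
ee_rot: [-90.0, 0.0, -4.3]
force: [0.5, 0.5, -3.2]
gripper_width: 23.4
```

Request:
carry_out(increments=[[[0,0,0],[0,1,0],1],[[0,0,0],[0,2,0],1],[[0,0,0],[0,3,0],1],[[0,0,0],[0,3,0],1],[[0,0,0],[0,3,0],1]])

```text
time_s: 7.8
ee_pos: [510.5, 283.4, 258.5]
ee_rot: [-90.0, 0.0, -4.3]
force: [-0.7, -0.7, -1.9]
gripper_width: 23.4
```

Request:
carry_out(increments=[[[0,0,0],[0,1,0],1],[[0,0,0],[0,2,0],1],[[0,0,0],[0,2,0],1]])

```text
time_s: 8.05
ee_pos: [510.7, 283.2, 257.0]
ee_rot: [-90.0, -0.0, -4.3]
force: [-0.2, -2.3, 0.8]
gripper_width: 23.3
```

Request:
carry_out(increments=[[[0,0,0],[0,1,0],1],[[0,0,0],[0,2,0],1],[[0,0,0],[0,2,0],1]])

```text
time_s: 8.3
ee_pos: [510.7, 283.6, 255.4]
ee_rot: [-90.0, -0.1, -4.3]
force: [-1.4, -1.9, 5.2]
gripper_width: 23.3
```

Request:
carry_out(increments=[[[0,0,0],[0,1,0],1],[[0,0,0],[0,2,0],1],[[0,0,0],[0,2,0],1]])

```text
time_s: 8.55
ee_pos: [510.7, 283.9, 254.0]
ee_rot: [-89.9, -0.1, -4.3]
force: [-2.1, -1.4, 7.3]
gripper_width: 23.6
```

Request:
carry_out(increments=[[[0,0,0],[0,1,0],1],[[0,0,0],[0,2,0],1],[[0,0,0],[0,2,0],1]])

```text
time_s: 8.8
ee_pos: [510.7, 283.9, 252.3]
ee_rot: [-89.9, -0.1, -4.3]
force: [-1.1, -1.2, 9.1]
gripper_width: 23.7
```

Request:
carry_out(increments=[[[0,0,0],[0,1,0],1],[[0,0,0],[0,2,0],1],[[0,0,0],[0,2,0],1]])

```text
time_s: 9.05
ee_pos: [510.7, 283.9, 250.6]
ee_rot: [-89.9, -0.1, -4.3]
force: [-2.9, -1.7, 10.0]
gripper_width: 23.5
```

Request:
carry_out(increments=[[[0,0,0],[0,1,0],1],[[0,0,0],[0,2,0],1],[[0,0,0],[0,2,0],1]])

```text
time_s: 9.3
ee_pos: [510.6, 283.8, 248.7]
ee_rot: [-89.9, -0.1, -4.4]
force: [-0.8, 0.1, -1.9]
gripper_width: 23.6
```

Request:
carry_out(increments=[[[0,0,0],[0,1,0],1],[[0,0,0],[0,2,0],1],[[0,0,0],[0,2,0],1]])

```text
time_s: 9.55
ee_pos: [510.7, 283.8, 244.9]
ee_rot: [-89.9, -0.1, -4.3]
force: [-1.1, -0.4, 5.2]
gripper_width: 23.0
```

Request:
carry_out(increments=[[[0,0,0],[0,1,0],1],[[0,0,0],[0,2,0],1],[[0,0,0],[0,2,0],1]])

```text
time_s: 9.8
ee_pos: [510.7, 283.8, 242.9]
ee_rot: [-89.9, -0.0, -4.3]
force: [-1.1, -0.3, 4.8]
gripper_width: 23.4
```

Request:
carry_out(increments=[[[0,0,0],[0,1,0],1],[[0,0,0],[0,2,0],1],[[0,0,0],[0,2,0],1]])

```text
time_s: 10.05
ee_pos: [510.7, 283.8, 240.9]
ee_rot: [-89.9, -0.0, -4.3]
force: [-1.1, -0.1, 6.1]
gripper_width: 23.3
```

Request:
carry_out(increments=[[[0,0,0],[0,1,0],1],[[0,0,0],[0,2,0],1],[[0,0,0],[0,2,0],1]])

```text
time_s: 10.3
ee_pos: [510.7, 283.8, 239.0]
ee_rot: [-89.9, -0.1, -4.3]
force: [-1.0, -0.5, 5.5]
gripper_width: 23.7
```

Request:
carry_out(increments=[[[0,0,0],[0,1,0],1],[[0,0,0],[0,2,0],1],[[0,0,0],[0,2,0],1]])

```text
time_s: 10.55
ee_pos: [510.7, 283.8, 237.0]
ee_rot: [-89.9, -0.0, -4.3]
force: [-0.8, -0.0, 5.7]
gripper_width: 23.5
```

Request:
carry_out(increments=[[[0,0,0],[0,1,0],1],[[0,0,0],[0,2,0],1],[[0,0,0],[0,2,0],1]])

```text
time_s: 10.8
ee_pos: [510.7, 283.8, 234.6]
ee_rot: [-89.9, -0.0, -4.3]
force: [-0.5, 0.1, 2.8]
gripper_width: 23.5
```

Request:
carry_out(increments=[[[0,0,0],[0,1,0],1],[[0,0,0],[0,2,0],1],[[0,0,0],[0,2,0],1]])

```text
time_s: 11.05
ee_pos: [510.8, 283.8, 232.5]
ee_rot: [-90.0, -0.0, -4.3]
force: [0.1, 1.7, 2.7]
gripper_width: 23.6
```

Request:
carry_out(increments=[[[0,0,0],[0,1,0],1],[[0,0,0],[0,2,0],1],[[0,0,0],[0,2,0],1]])

```text
time_s: 11.3
ee_pos: [510.8, 283.8, 230.6]
ee_rot: [-89.9, -0.0, -4.3]
force: [-0.3, 2.1, 4.3]
gripper_width: 23.7
```

Request:
carry_out(increments=[[[0,0,0],[0,-2,0],1],[[0,0,0],[0,-4,0],1],[[0,0,0],[0,-4,0],1]])

```text
time_s: 11.55
ee_pos: [510.7, 283.8, 235.1]
ee_rot: [-89.9, -0.0, -4.3]
force: [0.1, 2.6, 2.7]
gripper_width: 23.3
```

Request:
carry_out(increments=[[[0,0,0],[0,0,0],0.5],[[0,0,0],[0,0,0],0.4],[[0,0,0],[0,0,0],0.4],[[0,0,0],[0,0,0],0.4],[[0,0,0],[0,0,0],0.3]])

```text
time_s: 11.97
ee_pos: [510.4, 283.2, 234.1]
ee_rot: [-90.1, 0.1, -4.3]
force: [-0.5, -0.3, -0.6]
gripper_width: 53.8
```

Request:
carry_out(increments=[[[0,0,0],[0,-20,0],0],[[0,0,0],[0,-50,0],0],[[0,0,0],[0,-85,0],0],[[0,0,0],[0,-85,0],0],[[0,0,0],[0,-85,0],0]])

```text
time_s: 12.38
ee_pos: [510.9, 283.6, 321.7]
ee_rot: [-89.9, -0.2, -4.3]
force: [-1.3, -1.0, -0.2]
gripper_width: 87.2
```

Run:
```python
from h import *
f=shot('wrist','w4'); print(f['s']['ee_pos'],f['s']['gripper_width'],f['s']['force'])
cv2.imwrite('pics/w4c.png',cv2.resize(f['frame'][80:280,230:420],None,fx=3,fy=3,interpolation=3))
C=cloud(f)
for u,v in((322,175),(322,190),(322,210),(322,230)): print(C[v,u].round(1))
plan(538.5,-252,88,19.9)
```

```text
[510.90599495 283.57468644 321.68701977] 87.16290426513007 [-1.28041269 -0.95552494 -0.19991974]
[514.5 311.6  53.1]
[513.5 298.2  54. ]
[512.2 279.9  54.5]
[510.7 260.2  53.1]
turn [ 0.     -0.4223  0.0008] shift [  68.1   59.9 -531.7] t 12.43
```

View pics/w4c.png

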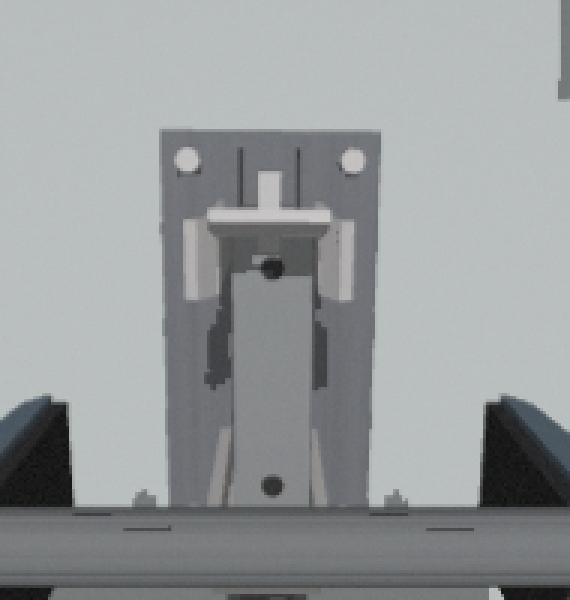

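Request:
carry_out(increments=[[[0,-0.422,0],[68,60,-531],0],[[0,-0.422,0],[68,60,-531],0],[[0,-0.422,0],[68,60,-531],0],[[0,-0.422,0],[68,60,-531],0],[[0,-0.422,0],[68,60,-531],0],[[0,-0.422,0],[68,60,-531],0],[[0,-0.422,0],[68,60,-531],0],[[0,-0.422,0],[68,60,-531],0],[[0,-0.422,0],[68,60,-531],0],[[0,-0.422,0],[68,60,-531],0]])

```text
time_s: 13.27
ee_pos: [530.9, -124.8, 272.1]
ee_rot: [-89.9, 0.2, 19.9]
force: [1.0, 0.3, 1.7]
gripper_width: 91.0
```

```bash
python3 -c "
from h import *
plan(538.5,-252,88,19.9)"
```

```text
turn [-0.002  -0.0004 -0.003 ] shift [ -36.1   12.  -122.2] t 13.27
```

Request:
carry_out(increments=[[[0,0,0],[-36,12,-115],0],[[0,0,0],[-36,12,-115],0],[[0,0,0],[-36,12,-115],0],[[0,0,0],[-36,12,-115],0],[[0,0,0],[-36,12,-115],0],[[0,0,0],[-36,12,-115],0]])

```text
time_s: 13.77
ee_pos: [536.5, -242.8, 260.5]
ee_rot: [-89.8, 0.1, 19.8]
force: [0.0, -0.3, 0.5]
gripper_width: 91.4
```

Run:
```python
from h import *
f=shot('wrist','w5'); print(f['s']['ee_pos'],f['s']['ee_rot'])
cv2.imwrite('pics/w5c.png',cv2.resize(f['frame'][120:270,240:400],None,fx=4,fy=4,interpolation=3))
```

```text
[ 536.53538971 -242.84507266  260.51292382] [-89.83960575   0.13178236  19.84461189]
```

View pics/w5c.png

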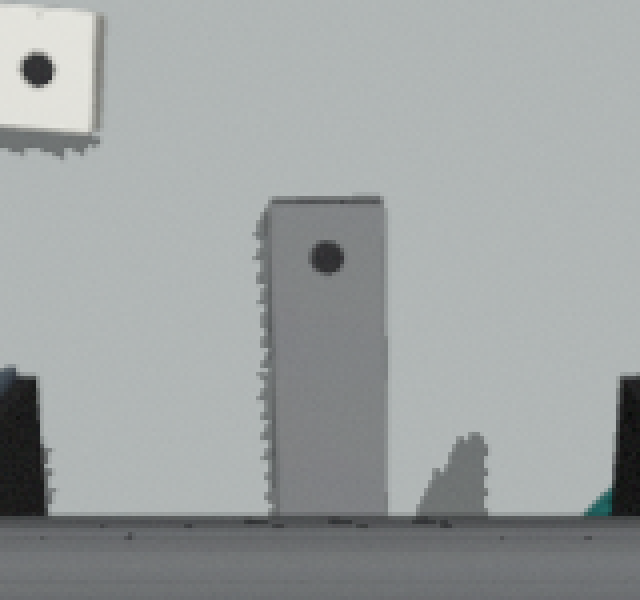

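Run:
```python
from h import *
f=load('w5'); q=lambda u,v:[u/4+240-.375,v/4+120-.375]
P=at_z(f,[q(272,203),q(383,203),q(275,480),q(387,480),q(327,257)],12)[:,:2]; print(P.round(1))
d=(P[0]+P[1]-P[2]-P[3]); d/=np.hypot(*d); print(np.degrees(np.arctan2(d[1],d[0]))-90)
print((P[0]+P[1])/2-45*d, P[4]-33.8*d, np.hypot(*(P[0]-P[1])))
t=load('top0'); s=at_z(t,np.array([[631,457],[517,498]])/4+[270-.4,195-355/4-.4],12); print('top spots',s.mean(0))
T=at_z(t,[[423,181],[415,198]],12);print(T)
c=(P[0]+P[1])/2-45*d; plan(c[0],c[1],22,np.degrees(np.arctan2(d[1],d[0]))-90)
```

```text
[[ 513.5 -213.6]
 [ 534.6 -206. ]
 [ 533.7 -270. ]
 [ 556.3 -261.8]
 [ 527.7 -220.3]]
20.54742175037923
[ 539.80583977 -251.94204301] [ 539.54629066 -251.93300125] 22.421269607098047
top spots [ 541.44587962 -252.35686312   12.        ]
[[ 643.84776949 -275.84399376   12.        ]
 [ 603.77189057 -257.2545676    12.        ]]
turn [-0.0022 -0.0111 -0.0018] shift [ -0.3  66.9 -10.3] t 13.82
```

Request:
carry_out(increments=[[[0,-0.01,0],[0,0,-10],0.4],[[0,-0.01,0],[0,10,-10],0.4],[[0,-0.01,0],[0,30,-10],0.4],[[0,-0.01,0],[0,40,-10],0.4],[[0,-0.01,0],[0,40,-10],0.4],[[0,-0.01,0],[0,40,-10],0.4]])

```text
time_s: 14.32
ee_pos: [540.5, -252.2, 221.2]
ee_rot: [-89.9, 0.1, 20.5]
force: [-0.0, 0.8, 0.5]
gripper_width: 55.9
```

```bash
python3 -c "
from h import *
print(env.state()['gripper_width']);plan(539.7,-251.9,22,20.4)"
```

```text
55.8848052949873
turn [-0.0013  0.0017 -0.0013] shift [-0.7 27.2  0.5] t 14.32
```

Request:
carry_out(increments=[[[0,0,0],[-0.5,12,0.5],0.4],[[0,0,0],[-0.5,27,0.5],0.4],[[0,0,0],[-0.5,27,0.5],0.4],[[0,0,0],[-0.5,27,0.5],0.6],[[0,0,0],[-0.5,27,0.5],1],[[0,0,0],[-0.5,27,0.5],1],[[0,0,0],[-0.5,27,0.5],1],[[0,0,0],[-0.5,27,0.5],1],[[0,0,0],[-0.5,27,0.5],1],[[0,0,0],[-0.5,27,0.5],1]], force=58)

```text
time_s: 15.15
ee_pos: [540.1, -252.5, 195.7]
ee_rot: [-90.0, -0.0, 20.5]
force: [-1.6, 0.3, 4.6]
gripper_width: 23.5
```

Request:
carry_out(increments=[[[0,0,0],[0,0,0],1],[[0,0,0],[0,0,0],1],[[0,0,0],[0,0,0],1]])

```text
time_s: 15.4
ee_pos: [540.1, -252.5, 195.7]
ee_rot: [-90.0, -0.0, 20.5]
force: [-0.8, -1.3, 6.3]
gripper_width: 23.2
```

Request:
carry_out(increments=[[[0,0,0],[0,-10,0],1],[[0,0,0],[0,-20,0],1],[[0,0,0],[0,-40,0],1],[[0,0,0],[0,-80,0],1],[[0,0,0],[0,-120,0],1],[[0,0,0],[0,-120,0],1],[[0,0,0],[0,-120,0],1]])

```text
time_s: 15.98
ee_pos: [540.3, -252.5, 318.1]
ee_rot: [-90.3, -0.3, 20.5]
force: [0.2, 0.0, -3.6]
gripper_width: 23.3
```

Run:
```python
from h import *
f=shot('wrist','w6'); print(f['s']['ee_pos'],f['s']['ee_rot'],f['s']['force'],f['s']['gripper_width'])
cv2.imwrite('pics/w6.png',f['frame'])
C=cloud(f)
for u,v in((322,180),(322,195),(322,210),(322,225),(322,240)): print(C[v,u].round(1))
plan(510.7,283.6,141,-4.3)
```

```text
[ 540.32383482 -252.54030413  318.14358975] [-90.26705155  -0.25047484  20.456039  ] [ 0.19874589  0.01440124 -3.61830014] 23.26268393008726
[ 528.3 -216.8  133. ]
[ 531.4 -225.2  133.5]
[ 534.5 -233.5  135. ]
[ 538.  -242.8  133.8]
[ 541.5 -252.1  133.4]
turn [0.0007 0.432  0.0008] shift [160.1   2.4 512.2] t 16.03
```

View pics/w6.png

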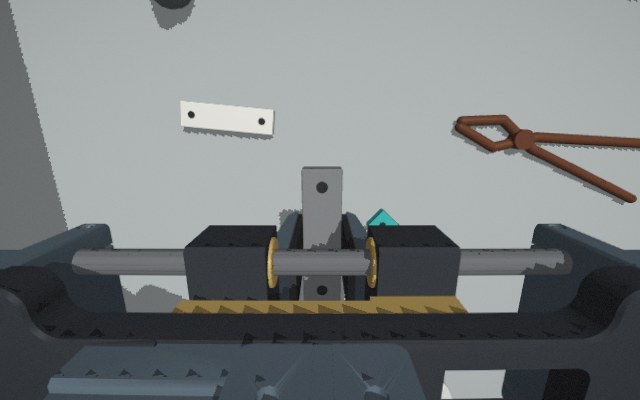

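Request:
carry_out(increments=[[[0,0.432,0],[160,2,512],1],[[0,0.432,0],[160,2,512],1],[[0,0.432,0],[160,2,512],1],[[0,0.432,0],[160,2,512],1],[[0,0.432,0],[160,2,512],1],[[0,0.432,0],[160,2,512],1],[[0,0.432,0],[160,2,512],1],[[0,0.432,0],[160,2,512],1],[[0,0.432,0],[160,2,512],1],[[0,0.432,0],[160,2,512],1]])

```text
time_s: 16.87
ee_pos: [516.4, 160.0, 311.3]
ee_rot: [-90.1, 0.3, -4.3]
force: [0.8, -0.2, -2.3]
gripper_width: 22.8
```

```bash
python3 -c "
from h import *
plan(510.7,283.6,141,-4.3)"
```

```text
turn [ 0.0018  0.     -0.0045] shift [-15.   -1.8 122.8] t 16.87
```

Request:
carry_out(increments=[[[0,0,0],[-15,-2,116],1],[[0,0,0],[-15,-2,116],1],[[0,0,0],[-15,-2,116],1],[[0,0,0],[-15,-2,116],1],[[0,0,0],[-15,-2,116],1],[[0,0,0],[-15,-2,116],1],[[0,0,0],[-15,-2,116],1],[[0,0,0],[-15,-2,116],1]])

```text
time_s: 17.53
ee_pos: [511.5, 273.6, 314.8]
ee_rot: [-90.1, 0.1, -4.4]
force: [-1.3, -0.7, -3.8]
gripper_width: 23.3
```

Run:
```python
from h import *
f=shot('wrist','w7'); print(f['s']['ee_pos'],f['s']['ee_rot'],f['s']['gripper_width'],f['s']['force'])
cv2.imwrite('pics/w7c.png',cv2.resize(f['frame'][80:280,230:420],None,fx=3,fy=3,interpolation=3))
C=cloud(f); print([C[v,322,2].round(1) for v in (180,195,210,225)])
plan(510.7,283.6,128,-4.3)
```

```text
[511.54446068 273.60300876 314.84389002] [-9.00649190e+01  7.32794368e-02 -4.40384601e+00] 23.2993598805569 [-1.32663747 -0.69283847 -3.75804721]
[np.float64(131.9), np.float64(132.1), np.float64(130.4), np.float64(131.8)]
turn [ 0.0008 -0.0018 -0.0008] shift [-1.7 15.1  9.8] t 17.58
```

View pics/w7c.png

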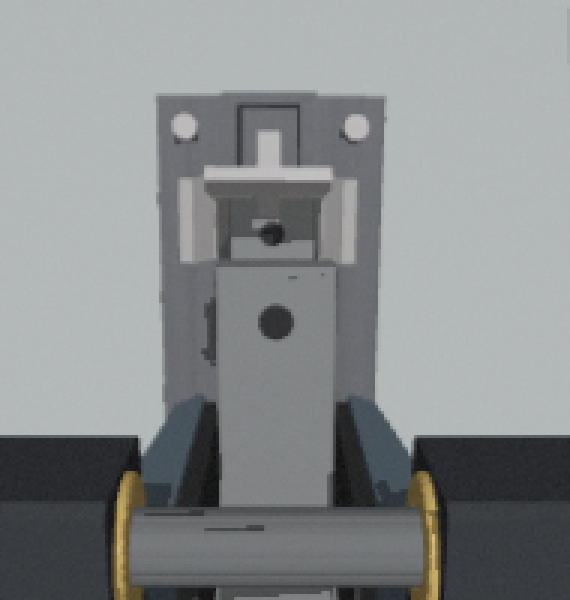

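Run:
```python
from h import *
q=lambda u,v:[u/3+230-.33,v/3+80-.33]
def rel(tag,uv,z):
    f=load(tag); s=f['s']; a=np.radians(s['ee_rot'][2]); d=at_z(f,[q(*uv)],z)[0,:2]-s['ee_pos'][:2]
    return round(d@[np.cos(a),np.sin(a)],1),round(d@[-np.sin(a),np.cos(a)],1)
print('A',[rel('w3',p,125.5) for p in((217,275),(338,275),(217,490),(333,490),(276,331))])
print('B',[rel('w7',p,131.5) for p in((217,267),(336,267),(221,490),(334,490),(276,321))])
print('bar1 spot in mag',rel('w7',(272,234),54),rel('w4',(272,268),54),rel('w4',(272,486),54))
print('plate',[rel('w7',p,4) for p in((157,95),(386,97))])
```

```text
A [(np.float64(-11.7), np.float64(43.7)), (np.float64(11.3), np.float64(43.7)), (np.float64(-12.5), np.float64(-0.4)), (np.float64(11.1), np.float64(-0.4)), (np.float64(-0.5), np.float64(32.8))]
B [(np.float64(-11.4), np.float64(45.3)), (np.float64(11.5), np.float64(45.3)), (np.float64(-11.3), np.float64(-0.7)), (np.float64(11.9), np.float64(-0.7)), (np.float64(-0.0), np.float64(34.7))]
bar1 spot in mag (np.float64(-1.3), np.float64(43.3)) (np.float64(0.1), np.float64(33.6)) (np.float64(-0.0), np.float64(-34.5))
plate [(np.float64(-39.1), np.float64(83.2)), (np.float64(35.6), np.float64(82.6))]
```

Request:
carry_out(increments=[[[0,0,0],[-1.4,0,5],1],[[0,0,0],[-1.4,0,8.6],1],[[0,0,0],[-1.4,10,8.6],1],[[0,0,0],[-1.4,20,8.6],1],[[0,0,0],[-1.4,24,8.6],1],[[0,0,0],[-1.4,24,8.6],1],[[0,0,0],[-1.4,24,8.6],1]])

```text
time_s: 18.17
ee_pos: [510.6, 283.6, 290.6]
ee_rot: [-90.1, 0.1, -4.3]
force: [-0.5, 0.6, -2.0]
gripper_width: 23.4
```

Request:
carry_out(increments=[[[0,0,0],[0.2,0,-1.4],1],[[0,0,0],[0.2,5,-1.4],1],[[0,0,0],[0.2,10,-1.4],1],[[0,0,0],[0.2,14,-1.4],1],[[0,0,0],[0.2,18,-1.4],1],[[0,0,0],[0.2,18,-1.4],1],[[0,0,0],[0.2,18,-1.4],1]])

```text
time_s: 18.75
ee_pos: [510.8, 282.3, 273.0]
ee_rot: [-90.0, 0.0, -4.3]
force: [-0.5, 0.3, -2.3]
gripper_width: 23.1
```

Request:
carry_out(increments=[[[0,0,0],[0,2,0],1],[[0,0,0],[0,4,0],1],[[0,0,0],[0,6,0],1],[[0,0,0],[0,8,0],1],[[0,0,0],[0,8,0],1]])

```text
time_s: 19.17
ee_pos: [510.7, 282.2, 264.9]
ee_rot: [-90.0, 0.0, -4.3]
force: [-0.6, -0.0, -2.2]
gripper_width: 23.0
```

Request:
carry_out(increments=[[[0,0,0],[0,2,0],1],[[0,0,0],[0,4,0],1],[[0,0,0],[0,4,0],1],[[0,0,0],[0,4,0],1]])

```text
time_s: 19.5
ee_pos: [510.8, 282.2, 261.2]
ee_rot: [-90.0, 0.0, -4.3]
force: [-0.6, -0.6, -2.8]
gripper_width: 23.0
```

Request:
carry_out(increments=[[[0,0,0],[0,1,0],1],[[0,0,0],[0,2,0],1],[[0,0,0],[0,2,0],1]])

```text
time_s: 19.75
ee_pos: [510.7, 282.0, 259.6]
ee_rot: [-90.0, 0.0, -4.3]
force: [-1.1, -2.1, -0.4]
gripper_width: 23.5
```

Request:
carry_out(increments=[[[0,0,0],[0,1,0],1],[[0,0,0],[0,2,0],1],[[0,0,0],[0,2,0],1]])

```text
time_s: 20.0
ee_pos: [510.8, 282.0, 258.3]
ee_rot: [-90.0, -0.0, -4.3]
force: [-2.3, -3.7, 5.7]
gripper_width: 23.3
```

Request:
carry_out(increments=[[[0,0,0],[0,1,0],1],[[0,0,0],[0,2,0],1],[[0,0,0],[0,2,0],1]])

```text
time_s: 20.25
ee_pos: [510.7, 282.4, 256.9]
ee_rot: [-89.9, -0.0, -4.3]
force: [-4.1, -1.2, 8.3]
gripper_width: 23.4
```

Request:
carry_out(increments=[[[0,0,0],[0,1,0],1],[[0,0,0],[0,2,0],1],[[0,0,0],[0,2,0],1]])

```text
time_s: 20.5
ee_pos: [510.7, 282.6, 255.5]
ee_rot: [-89.9, -0.1, -4.4]
force: [-4.7, -1.2, 11.6]
gripper_width: 23.4
```

Request:
carry_out(increments=[[[0,0,0],[0,1,0],1],[[0,0,0],[0,2,0],1],[[0,0,0],[0,2,0],1]])

```text
time_s: 20.75
ee_pos: [510.7, 282.5, 253.8]
ee_rot: [-89.9, -0.1, -4.4]
force: [-4.5, -1.9, 12.8]
gripper_width: 23.9
```

Request:
carry_out(increments=[[[0,0,0],[0,1,0],1],[[0,0,0],[0,2,0],1],[[0,0,0],[0,2,0],1]])

```text
time_s: 21.0
ee_pos: [510.7, 282.6, 252.3]
ee_rot: [-89.9, -0.1, -4.4]
force: [-5.7, -2.6, 15.5]
gripper_width: 23.0
```

Request:
carry_out(increments=[[[0,0,0],[0,1,0],1],[[0,0,0],[0,2,0],1],[[0,0,0],[0,2,0],1]])

```text
time_s: 21.25
ee_pos: [510.7, 282.5, 248.8]
ee_rot: [-89.9, -0.1, -4.3]
force: [-2.7, -0.2, 4.7]
gripper_width: 23.1
```

Request:
carry_out(increments=[[[0,0,0],[-0.7,1,0],1],[[0,0,0],[-0.7,2,0],1],[[0,0,0],[-0.7,2,0],1]])

```text
time_s: 21.5
ee_pos: [510.4, 282.6, 246.6]
ee_rot: [-89.9, -0.1, -4.3]
force: [-1.0, -0.9, 4.9]
gripper_width: 23.1
```

Request:
carry_out(increments=[[[0,0,0],[0,1,0],1],[[0,0,0],[0,2,0],1],[[0,0,0],[0,2,0],1]])

```text
time_s: 21.75
ee_pos: [510.5, 282.6, 244.6]
ee_rot: [-89.9, -0.1, -4.3]
force: [-1.8, -1.0, 5.0]
gripper_width: 23.4
```

Request:
carry_out(increments=[[[0,0,0],[0,1,0],1],[[0,0,0],[0,2,0],1],[[0,0,0],[0,2,0],1]])

```text
time_s: 22.0
ee_pos: [510.5, 282.6, 242.7]
ee_rot: [-89.9, -0.1, -4.3]
force: [-1.8, -1.2, 5.0]
gripper_width: 23.5
```

Request:
carry_out(increments=[[[0,0,0],[0,1,0],1],[[0,0,0],[0,2,0],1],[[0,0,0],[0,2,0],1]])

```text
time_s: 22.25
ee_pos: [510.4, 282.6, 240.7]
ee_rot: [-89.9, -0.1, -4.3]
force: [-1.8, -0.9, 5.0]
gripper_width: 23.2
```

Request:
carry_out(increments=[[[0,0,0],[0,1,0],1],[[0,0,0],[0,1,0],1],[[0,0,0],[0,1,0],1]])

```text
time_s: 22.5
ee_pos: [510.5, 282.6, 239.5]
ee_rot: [-89.9, -0.1, -4.3]
force: [-1.2, -1.1, 4.6]
gripper_width: 23.4
```

Request:
carry_out(increments=[[[0,0,0],[0,1,0],1],[[0,0,0],[0,1,0],1],[[0,0,0],[0,1,0],1]])

```text
time_s: 22.75
ee_pos: [510.5, 282.6, 237.9]
ee_rot: [-89.9, -0.1, -4.3]
force: [0.6, 0.8, 0.7]
gripper_width: 23.4
```

Request:
carry_out(increments=[[[0,0,0],[0,0.7,0],1],[[0,0,0],[0,0.7,0],1],[[0,0,0],[0,0.7,0],1]])

```text
time_s: 23.0
ee_pos: [510.6, 282.6, 237.0]
ee_rot: [-89.9, -0.1, -4.3]
force: [0.1, 0.1, 3.2]
gripper_width: 23.7
```

Request:
carry_out(increments=[[[0,0,0],[0,0.4,0],1],[[0,0,0],[0,0.4,0],1],[[0,0,0],[0,0.4,0],1]])

```text
time_s: 23.25
ee_pos: [510.5, 282.6, 236.6]
ee_rot: [-89.9, -0.1, -4.3]
force: [1.8, 0.5, 3.3]
gripper_width: 23.4
```

Request:
carry_out(increments=[[[0,0,0],[0,-1,0],1],[[0,0,0],[0,-2.5,0],1],[[0,0,0],[0,-2.5,0],1]])

```text
time_s: 23.5
ee_pos: [510.5, 282.6, 237.9]
ee_rot: [-90.0, -0.1, -4.3]
force: [4.0, 2.2, -5.5]
gripper_width: 23.7
```

Pulling up is resisted (−5.5 N), so the lips hold the bar. Releasing.

Request:
carry_out(increments=[[[0,0,0],[0,1,0],0.5],[[0,0,0],[0,1,0],0.4],[[0,0,0],[0,1,0],0.4],[[0,0,0],[0,1,0],0.4],[[0,0,0],[0,1,0],0.3]])

```text
time_s: 23.92
ee_pos: [509.9, 282.2, 237.8]
ee_rot: [-90.0, 0.0, -4.3]
force: [-0.7, -0.1, -0.3]
gripper_width: 53.6
```

Request:
carry_out(increments=[[[0,0,0],[0,-20,0],0],[[0,0,0],[0,-50,0],0],[[0,0,0],[0,-85,0],0],[[0,0,0],[0,-85,0],0],[[0,0,0],[0,-85,0],0],[[0,0,0],[0,-85,0],0],[[0,0,0],[0,-85,0],0]])

```text
time_s: 24.5
ee_pos: [509.6, 282.1, 321.6]
ee_rot: [-90.1, 0.1, -4.3]
force: [-0.8, 0.1, -0.1]
gripper_width: 91.1
```

Run:
```python
from h import *
f=shot('wrist','w8'); print(f['s']['ee_pos'],f['s']['gripper_width'],f['s']['force'])
cv2.imwrite('pics/w8c.png',cv2.resize(f['frame'][80:280,230:420],None,fx=3,fy=3,interpolation=3))
C=cloud(f)
for v in (175,190,210,230,240): print(np.median(C[v-2:v+3,318:327].reshape(-1,3),0).round(1))
```

```text
[509.63121379 282.05271524 321.59045365] 91.05337907680942 [-0.81321547  0.07992009 -0.11164075]
[511.5 309.2  53.7]
[510.5 295.9  53.8]
[509.1 277.3  53.7]
[507.6 258.   53.9]
[506.9 248.3  54. ]
```

View pics/w8c.png

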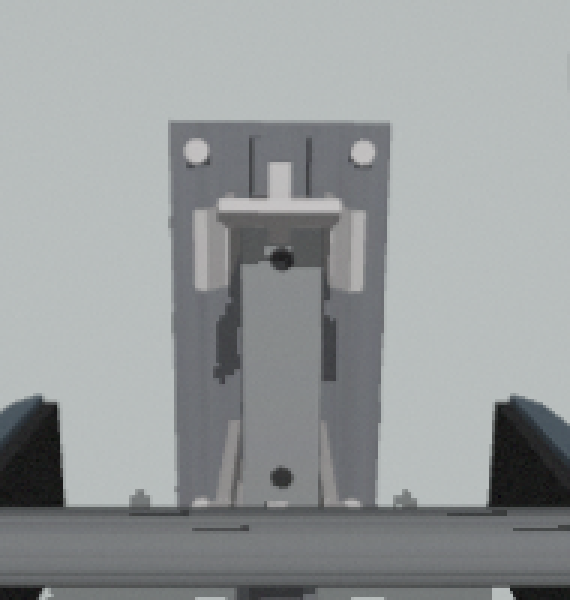

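The second bar's top is level at about 54 mm along its length, the same height as the first bar was, and the far lip is out over its end at crop pixel (282,255). The gripper is clear, so I'm handing in.

```bash
python3 -c "
from h import *
print(env.job_done())"
```

```text
the job is handed in; nothing more can be done
None
```

Both lead bars are in the spring magazine, one on the other below the lips, and the job was handed in at about 24.6 s. No verdict was reported.

- **First bar:** The wedge force peaked at about 13 N and fell away when the lips snapped over. After release its top read level at about 54 mm, with the far lip out over its end.
- **Second bar:** The push peaked at about 18 N, then dropped at the snap. I stopped about 2 mm further on with no steep rise in force. Pulling up gently met about 5.5 N of resistance, so the lips were holding it. After release its top read 53.7–54.0 mm along its length, and the gripper was clear.
- **Not seen directly:** The near lip was hidden behind the gripper in every picture. That it snapped out rests on the level bar top, the force drop and, for the second bar, the pull test.
- **Disagreements:**
  - The top and wrist cameras differed by 2–4 mm. I lined each bar up with the magazine in the same wrist picture instead.
  - While gripping the second bar the tool felt about 6 N of upward force, and the bar sat about 2 mm lower in the fingers than the first. I allowed for this.
- **Bystanders:** The arm's path stayed clear of the mug, tongs and sinkers, but I took no closing picture of them.

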